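# Brush out the games-night mugs and hang them on the rack

### The arm

A 6-joint arm with a two-finger parallel gripper is mounted at the origin on the work surface. World frame = base frame: x ahead of the robot, y to its left, z up, the work surface at z = 0. Lengths are in m, angles in rad, forces in N, time in s.
With the tool pointing down it reaches from about 0.275 to 0.85 m from the base axis. Payload 5.2 kg.
Tool frame: the origin (TCP) lies on the centre line of the jaws, within the pads' length; the fingertips stand r.tcp_to_tips ahead of it and the grasp point (between the pads) lies 8 mm behind it (r.tcp_to_tips is the distance from the TCP to the fingertips, in m); z points along the fingers, y is the line along which they close (so a half turn about z gives the same grasp; the last joint's range is limited). The gripper opens to 85 mm and grips with 20 to 120 N. Pads are 22 mm wide; open, the fingers measure 114 mm over their backs; the gripper's body (76 mm by 85 mm) begins 54 mm behind the grasp point. The pads swing forward as they close: fully open they stand 13 mm farther back than shut.
Start: joints at [-1.449, 0.259, 1.535, -0, 1.348, -0.203], TCP at [0.176, -0.521, 0.242] pointing down, gripper open.
Joint ranges: [-3.14, 3.14], [-0.91, 2.08], [0.19, 2.58], [-1.22, 4.36], [0.22, 2.71], [-3.12, 3.12]. Speed limits (rad/s): [2.57, 2.57, 3.14, 3.14, 3.14, 3.14].

### API

Orientations are given as a 3x3 rotation matrix whose columns are the frame's x, y, z axes.
In Python, from cell import r, cams gives the robot as it stands.
- The arm moves only by the tool arm_command, never from a script. Its argument "steps" is one flat list of numbers, 4 for each row, row after row: the shift along the world's x, y, z in cm, then the turn about the world's z in rad. In form: [x, y, z, spin, x, y, z, spin, ...]. A call has 1 to 10 rows; each row is the pose to reach, as a shift and turn from the pose commanded when the call began; what a row does not reach only later rows make up. A row lasts 1/8 s, in which the tool goes at most 62.5 mm and 10.7 degrees, less where a joint would pass 70% of its speed; a pose out of reach is approached as far as the arm can. A call with a gripper value outside its range is refused whole. "claw" is the finger opening in cm, from 0 to 8.54, set as the call begins (left out, the last holds). The fingers move at their own pace and stop on an object; "grip_force" is the grip in N (left out, the last holds). Time passes only in rows, so rows that repeat a pose let the fingers close. It gives the time, the measured TCP pose, the force, the opening and the grip force at its end, in the units of the state.
- r.sense(): the state, without advancing time (a new reading comes with each control period).
- cams.grab_frame(name): name is "side" or "top" or "wrist"; returns a dict with "color" (480x640x3 uint8, red, green, blue), "K" (3x3 intrinsics, pixels), "D" ([k1, k2, p1, p2, k3] as OpenCV has them; the pictures are not rectified), "world_from_camera" (4x4, takes a point from camera to world coordinates); the wrist camera has in their place "mount" (4x4, takes a point from camera to tool coordinates, whose origin is the TCP and whose axes are the flange's). Camera axes: x right, y up, looking along -z (the intrinsics and any distortion apply to the point x, -y, -z); pixel columns grow to the right and rows downward; lengths in m; the calibration is good to about 2 mm. A picture is of the moment at which its call begins: read the wrist's pose just before it. There is no depth.
- r.finish_job(): hands the job in; it is judged then, once.
The state is a dict: "time_s": time; "qpos": joint angles; "qvel": joint speeds; "joint_efforts": joint torques, N m; "position": TCP position; "eef_rot": TCP orientation; "ft_force": force on the tool from outside, world axes, zero at the start; "wrist_torque": the same for the moment, N m; "opening": finger opening in m; "gripper_force": force on a finger pad.
Only numpy, scipy, OpenCV 4.12 (cv2) and the standard library are available. Lean on these libraries where they do the work, as an engineer would, in place of code of your own. Each camera call takes 0.05 s, during which the arm holds its last target. There are 200 camera calls.

### The job

Clean up the mugs left on the cabinet after games night. Take the long brush out of its pot and brush out every mug that is there, from the tallest to the shortest: in each, push the brush right down to the bottom, draw it up to around the rim and push it right down again. Finally, the brush must stand in its pot again and every mug must hang by its handle from one of the rack's hooks and have stopped swinging; leave the bowl and the steel fidget cube where they are.

Things in the scene. Friction and masses are not known exactly. Their poses are not given: they have to be found in the camera images.
- mug_tall: The tallest white ceramic mug (may be absent): straight cylinder 64 mm across, 120 mm high, wall 4 mm, weighted floor 14 mm thick, open at the top, 0.25 kg, standing upright at the start. Origin: centre of the underside; z up to the mouth; one handle on its +y side. Can be gripped from above across its 64 mm, the fingers closing along its x.
- mug_tall_in (a point): Centre of the inner floor of the tallest mug, 14 mm above its underside; axes as the mug's.
- mug_tall_handle (a point): Middle of the opening in the tallest mug's handle, at y = 49, z = 80 mm in the mug's frame. The handle is a rectangular loop of 10 mm round bar in the mug's y-z plane, centre lines of its upper and lower bars at z = 105 and 55 mm, of its outer bar at y = 70 mm. The opening, 33 mm (y) by 40 mm (z), is passed through along the mug's x.
- mug_mid: The middle-height white ceramic mug (may be absent): straight cylinder 64 mm across, 100 mm high, wall 4 mm, weighted floor 14 mm thick, open at the top, 0.25 kg, standing upright at the start. Origin: centre of the underside; z up to the mouth; one handle on its +y side. Can be gripped from above across its 64 mm, the fingers closing along its x.
- mug_mid_in (a point): Centre of the inner floor of the middle-height mug, 14 mm above its underside; axes as the mug's.
- mug_mid_handle (a point): Middle of the opening in the middle-height mug's handle, at y = 49, z = 60 mm in the mug's frame. The handle is a rectangular loop of 10 mm round bar in the mug's y-z plane, centre lines of its upper and lower bars at z = 85 and 35 mm, of its outer bar at y = 70 mm. The opening, 33 mm (y) by 40 mm (z), is passed through along the mug's x.
- mug_short: The shortest white ceramic mug (may be absent): straight cylinder 64 mm across, 80 mm high, wall 4 mm, weighted floor 14 mm thick, open at the top, 0.25 kg, standing upright at the start. Origin: centre of the underside; z up to the mouth; one handle on its +y side. Can be gripped from above across its 64 mm, the fingers closing along its x.
- mug_short_in (a point): Centre of the inner floor of the shortest mug, 14 mm above its underside; axes as the mug's.
- mug_short_handle (a point): Middle of the opening in the shortest mug's handle, at y = 49, z = 40 mm in the mug's frame. The handle is a rectangular loop of 10 mm round bar in the mug's y-z plane, centre lines of its upper and lower bars at z = 65 and 15 mm, of its outer bar at y = 70 mm. The opening, 33 mm (y) by 40 mm (z), is passed through along the mug's x.
- brush: Long bottle brush, 200 mm, standing upright in its pot, bristles down, loose, 90 g. Bristle head: a stiff cylinder 37 mm across, from 0 to 92 mm; then a 12 mm steel stem; then a round wooden handle 22 mm across from 130 to 200 mm. Origin: centre of the bristle end; z along the brush to the handle's end.
- brush_tip (a point): Centre of the flat bristle end of the brush (its origin).
- brush_grip (a point): Point on the brush's axis, 175 mm from the bristle end, where the handle is gripped.
- pot: Fixed round steel pot for the brush, 56 mm across outside, 48 mm inside, 85 mm high, on a 100 mm disc foot. Origin: centre of the underside.
- pot_in (a point): Centre of the pot's inner floor, 6 mm above the cabinet top.
- rack: Fixed mug rack: dark wooden base (110 by 420 by 16 mm) with three round steel posts 170 mm apart along its y. From the top of each post a hook of flat steel strap, 14 mm wide (y) and 6 mm thick, runs level along the rack's -x (towards the robot) to a tip turned up by 14 mm. Nothing is higher than 217 mm. Origin: underside, 50 mm in front (-x) of the middle post.
- hook0 (a point): Seat of the rack's hook at its -y end: middle of the strap's thickness (its top is 3 mm higher), 50 mm in front of the post's axis and 38 mm before the upturned tip, 200 mm up. Axes as the rack's: the hook points to -x; a handle is threaded on by moving it to +x and then lowered.
- hook1 (a point): Seat of the rack's hook at its middle: middle of the strap's thickness (its top is 3 mm higher), 50 mm in front of the post's axis and 38 mm before the upturned tip, 200 mm up. Axes as the rack's: the hook points to -x; a handle is threaded on by moving it to +x and then lowered.
- hook2 (a point): Seat of the rack's hook at its +y end: middle of the strap's thickness (its top is 3 mm higher), 50 mm in front of the post's axis and 38 mm before the upturned tip, 200 mm up. Axes as the rack's: the hook points to -x; a handle is threaded on by moving it to +x and then lowered.
- bowl: Bystander: blue ceramic bowl, 120 mm across, 50 mm high, to be left alone. Origin: centre of the underside.
- fidget: Bystander: steel fidget cube, 60 mm, to be left alone. Origin: centre of the underside.
There are look-alikes about, which are no part of the job. What is shaped like the mug_tall but red or yellow is not meant. Leave any green look-alike of the mug_mid alone.

How it is judged:
On the way, in this order (a step that is already met when the one before it is completed fails the run):
1. brush tip down to within 25 mm of the floor inside the tallest mug (horizontal distance between brush_tip and mug_tall_in below 0.022 m and z of brush_tip in the frame of mug_tall_in below 0.025 m and angle between mug_tall's own z axis and vertical below 0.3 rad), for 0.05 s.
2. brush raised to at least 65 mm above the inner floor of the tallest mug (z of brush_tip in the frame of mug_tall_in above 0.065 m), for 0.05 s.
3. brush tip down to the floor of the tallest mug a second time (within 25 mm) (all of step 1), for 0.05 s.
4. brush tip down to within 25 mm of the floor inside the middle-height mug (horizontal distance between brush_tip and mug_mid_in below 0.022 m and z of brush_tip in the frame of mug_mid_in below 0.025 m and angle between mug_mid's own z axis and vertical below 0.3 rad), for 0.05 s.
5. brush raised to at least 45 mm above the inner floor of the middle-height mug (z of brush_tip in the frame of mug_mid_in above 0.045 m), for 0.05 s.
6. brush tip down to the floor of the middle-height mug a second time (within 25 mm) (all of step 4), for 0.05 s.
7. brush tip down to within 25 mm of the floor inside the shortest mug (horizontal distance between brush_tip and mug_short_in below 0.022 m and z of brush_tip in the frame of mug_short_in below 0.025 m and angle between mug_short's own z axis and vertical below 0.3 rad), for 0.05 s.
8. brush raised to at least 25 mm above the inner floor of the shortest mug (z of brush_tip in the frame of mug_short_in above 0.025 m), for 0.05 s.
9. brush tip down to the floor of the shortest mug a second time (within 25 mm) (all of step 7), for 0.05 s.
At the end, for the whole second after the job is handed in: The brush stands in its pot (tip within 20 mm of the pot's inner floor centre, tilt below 0.3 rad); every mug present hangs from a hook (middle of its handle opening within 45 mm of that hook's seat) and has stopped swinging (below 0.2 m/s) (horizontal distance between brush_tip and pot_in below 0.02 m and z of brush_tip in the frame of pot_in below 0.02 m and angle between brush's own z axis and vertical below 0.3 rad and (distance between mug_tall_handle and hook0 below 0.045 m or distance between mug_tall_handle and hook1 below 0.045 m or distance between mug_tall_handle and hook2 below 0.045 m) and linear speed of each of mug_tall, mug_mid, mug_short below 0.2 m/s and (distance between mug_mid_handle and hook0 below 0.045 m or distance between mug_mid_handle and hook1 below 0.045 m or distance between mug_mid_handle and hook2 below 0.045 m) and (distance between mug_short_handle and hook0 below 0.045 m or distance between mug_short_handle and hook1 below 0.045 m or distance between mug_short_handle and hook2 below 0.045 m)); the robot touches nothing.
It fails at once if the bowl is moved by more than 30 mm (distance of bowl from where it was at the start of the episode above 0.03 m).
It fails at once if the fidget cube is moved by more than 30 mm (distance of fidget from where it was at the start of the episode above 0.03 m).
Of mug_tall, mug_mid, mug_short only 2 to 3 are there at a start; the rules pass over those that are not, and their reading is None.
At some moment in a run one of mug_tall, mug_mid, mug_short may be knocked a few centimetres aside while the robot is not near it.
It also fails if it takes over 210 s, if anything falls off the work surface, if the arm or the gripper's body presses on something with over 40 N, if the wrist force passes 120 N, or if a joint passes its speed limit or range.

## Working session

There is one attempt and no reset: what is moved stays moved. The work goes in short steps, Python scripts to look and compute and a tool call to move; the robot and the scene stay as the last step left them, time stands still between calls to the robot, and variables do not carry over. Pictures are saved under pics/ and viewed, at most 14 in all, crops included, and the job is handed in when it is done.

Besides the shell and the picture viewer there is one more tool, called after "Request:" as name(argument=value, ...) on one line, values as JSON. arm_command: Moves the arm, as the interface text tells. Its arguments: {"type":"object","properties":{"steps":{"type":"array","items":{"type":"number"}},"claw":{"type":"number"},"grip_force":{"type":"number"}},"required":["steps"]}

```bash
ls; mkdir -p pics; cat > h.py <<'E'
import numpy as np, cv2
from cell import r, cams
def grab(n):
    s=r.sense(); f=cams.grab_frame(n)
    if 'mount' in f and 'world_from_camera' not in f:
        T=np.eye(4);T[:3,:3]=s['eef_rot'];T[:3,3]=s['position'];f['world_from_camera']=T@np.array(f['mount'])
    return f
def save(f,p,crop=None,scale=1):
    im=f['color'][...,::-1]
    if crop: a,b,c,d=crop; im=im[b:d,a:c]
    cv2.imwrite(p,cv2.resize(im,None,fx=scale,fy=scale))
def ray(f,uv):
    p=cv2.undistortPoints(np.array(uv,float).reshape(-1,1,2),np.array(f['K'],float),np.array(f['D'],float)).reshape(-1,2)
    T=np.array(f['world_from_camera']); d=np.c_[p[:,0],-p[:,1],-np.ones(len(p))]@T[:3,:3].T
    return T[:3,3],d
def onz(f,uv,z):
    o,d=ray(f,uv); return o+d*((z-o[2])/d[:,2])[:,None]
def proj(f,P):
    T=np.linalg.inv(np.array(f['world_from_camera'])); c=np.atleast_2d(P)@T[:3,:3].T+T[:3,3]
    c=c*[1,-1,-1]
    return cv2.projectPoints(c.reshape(-1,1,3),np.zeros(3),np.zeros(3),np.array(f['K'],float),np.array(f['D'],float))[0].reshape(-1,2)
E
python3 - <<'E'
from h import *
for n in('top','side','wrist'):
    f=grab(n); save(f,f'pics/{n}0.png'); print(n,np.round(f['world_from_camera'],3).tolist(),np.round(f['K'],0).tolist(),f['D'])
s=r.sense();print({k:np.round(v,3).tolist() for k,v in s.items()},r.tcp_to_tips)
E
```

```text
pics
top [[0.028, 0.997, -0.069, 0.424], [-1.0, 0.029, 0.003, 0.032], [0.005, 0.069, 0.998, 1.256], [0.0, 0.0, 0.0, 1.0]] [[512.0, 0.0, 314.0], [0.0, 512.0, 246.0], [0.0, 0.0, 1.0]] [-0.05474872  0.          0.          0.          0.        ]
side [[-0.775, 0.452, -0.442, -0.223], [-0.632, -0.549, 0.547, 0.93], [0.004, 0.703, 0.711, 1.305], [0.0, 0.0, 0.0, 1.0]] [[587.0, 0.0, 314.0], [0.0, 587.0, 247.0], [0.0, 0.0, 1.0]] [-0.13733152  0.          0.          0.          0.        ]
wrist [[0.32, 0.905, 0.28, 0.248], [-0.947, 0.306, 0.094, -0.497], [-0.001, -0.295, 0.955, 0.374], [0.0, 0.0, 0.0, 1.0]] [[366.0, 0.0, 316.0], [0.0, 366.0, 237.0], [0.0, 0.0, 1.0]] [-0.06236696  0.          0.          0.          0.        ]
{'time_s': 0.15, 'qpos': [-1.449, 0.259, 1.536, -0.0, 1.348, -0.203], 'qvel': [0.0, -0.002, -0.003, 0.001, 0.002, 0.0], 'joint_efforts': [0.001, -44.639, -29.082, -0.0, 0.008, -0.0], 'position': [0.175, -0.521, 0.242], 'eef_rot': [[0.948, 0.319, -0.0], [0.319, -0.948, 0.001], [0.0, -0.001, -1.0]], 'ft_force': [0.446, 0.016, -0.366], 'wrist_torque': [0.01, 0.025, 0.024], 'gripper_force': 0.0, 'opening': 0.085} 0.011
```

View pics/top0.png

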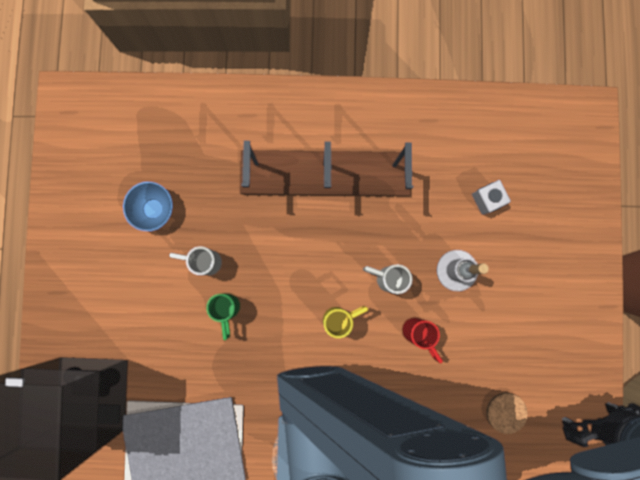

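View pics/side0.png

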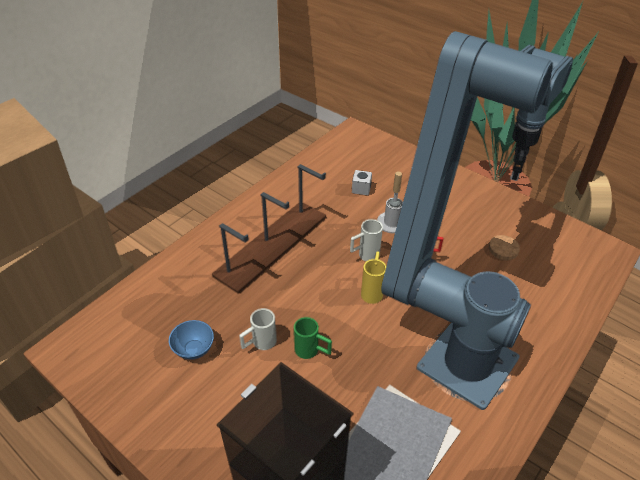

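Top view: white mugs at (200,261) and (396,279). Yellow (338,323), red (425,334) and green (222,308) are look-alikes. Bowl is at (149,207), fidget cube at (491,197), pot and brush at about (460,270), hooks at x = 247, 327 and 408. In the side view the white mugs are at (263,330) and (371,240). I'll check the choice in one close crop and measure.

```bash
python3 - <<'E'
from h import *
t=grab('top'); s=grab('side')
def big(f,a,b,w=100,h=75,k=4): return cv2.resize(f['color'][b:b+h,a:a+w,::-1],None,fx=k,fy=k,interpolation=cv2.INTER_CUBIC)
m=np.vstack([np.hstack([big(t,155,225),big(t,355,240)]),np.hstack([big(s,225,295),big(s,335,190)])])
cv2.imwrite('pics/m1.png',m)
for n,f in(('t',t),('s',s)):
    hsv=cv2.cvtColor(f['color'],cv2.COLOR_RGB2HSV)
    mk=((hsv[...,1]<45)&(hsv[...,2]>90)).astype(np.uint8)
    c,l,st,ce=cv2.connectedComponentsWithStats(mk)
    for i in range(1,c):
        if 60<st[i,4]<4000: print(n,st[i].tolist(),ce[i].round(1))
# hooks
P=onz(t,[(247,143),(247,186),(327,143),(327,187),(408,144),(408,187)],.2); print(P.round(3))
print(onz(t,[(458,271),(477,268),(491,197),(149,207)],0).round(3))
E
```

```text
t [242, 141, 9, 45, 304] [246.  163.7]
t [324, 142, 7, 44, 281] [327.1 164.7]
t [405, 143, 8, 44, 227] [408.2 164.5]
t [473, 180, 37, 34, 787] [491.  197.1]
t [170, 247, 45, 28, 635] [198.6 260. ]
t [437, 250, 40, 41, 1207] [455.9 270. ]
t [364, 265, 48, 30, 855] [392.6 278.4]
t [5, 378, 19, 10, 164] [ 13.8 382.1]
t [276, 416, 6, 64, 91] [277.7 447.4]
s [352, 170, 20, 25, 361] [361.  182.9]
s [350, 194, 54, 67, 1342] [376.7 229.9]
s [240, 309, 35, 41, 932] [260.7 329.5]
s [241, 384, 15, 14, 99] [248.1 390.8]
s [334, 423, 12, 15, 69] [339.4 429.8]
s [300, 460, 15, 15, 80] [307.1 466.9]
[[ 0.71   0.175  0.2  ]
 [ 0.619  0.172  0.2  ]
 [ 0.715  0.007  0.2  ]
 [ 0.621  0.005  0.2  ]
 [ 0.718 -0.163  0.2  ]
 [ 0.626 -0.165  0.2  ]]
[[ 0.459 -0.329  0.   ]
 [ 0.468 -0.376  0.   ]
 [ 0.646 -0.411  0.   ]
 [ 0.596  0.44   0.   ]]
```

View pics/m1.png

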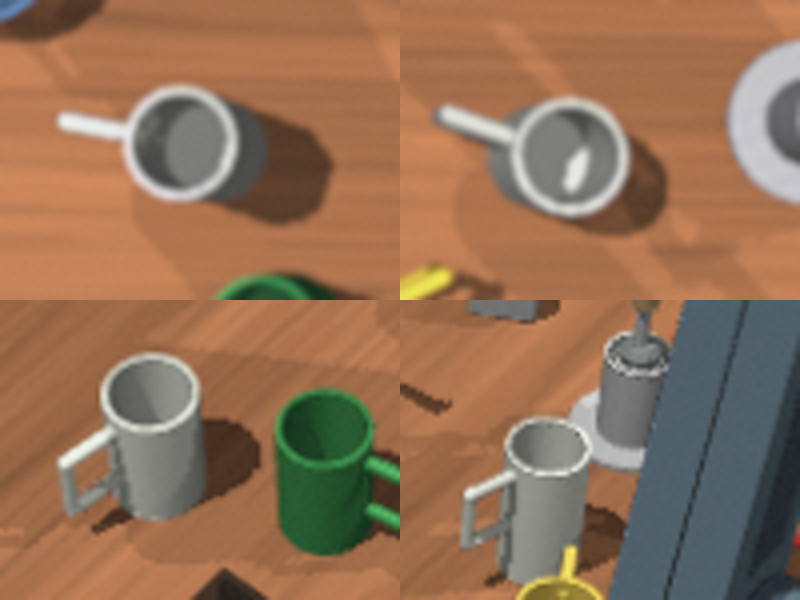

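Crop: left white mug's rim centre is at top (200.5,260.5) and side (262.8,318.5). Right white mug's is at top (397.5,279) and side (372.2,226.5). Both are plain white with the handle towards +y; the neighbours are green and yellow. Next I'll triangulate the heights.

```bash
python3 - <<'E'
from h import *
t=grab('top'); s=grab('side')
def tri(a,b):
    o1,d1=ray(t,a);o2,d2=ray(s,b);d1=d1[0];d2=d2[0]
    k=np.linalg.lstsq(np.c_[d1,-d2],o2-o1,rcond=None)[0];p,q=o1+k[0]*d1,o2+k[1]*d2
    return ((p+q)/2).round(3),np.linalg.norm(p-q).round(4)
print('L',tri((200.1,260.1),(262.4,318.1)),'R',tri((397.1,278.6),(371.9,226.1)))
# handle outer ends at heights (upper bar z=H-15)
for H in(.08,.1,.12): print(H,onz(t,[(200.1,260.1),(170.5,255.6)],H).round(3)[:,:2].tolist(),onz(t,[(397.1,278.6),(366,268.5)],H).round(3)[:,:2].tolist())
# brush: predicted vertical
print(proj(t,[(.459,-.329,.006),(.459,-.329,.136),(.459,-.329,.206)]).round(1))
save(t,'pics/brush.png',(410,230,530,310),6)
w=grab('wrist')
E
```

```text
L (array([0.466, 0.286, 0.099]), np.float64(0.0028)) R (array([ 0.436, -0.158,  0.122]), np.float64(0.0015))
0.08 [[0.465, 0.289], [0.474, 0.358]] [[0.436, -0.165], [0.457, -0.093]]
0.1 [[0.465, 0.285], [0.473, 0.353]] [[0.436, -0.162], [0.456, -0.091]]
0.12 [[0.464, 0.281], [0.472, 0.347]] [[0.435, -0.158], [0.456, -0.089]]
[[458.7 271.1]
 [475.6 269.9]
 [486.4 269.1]]
```

View pics/brush.png

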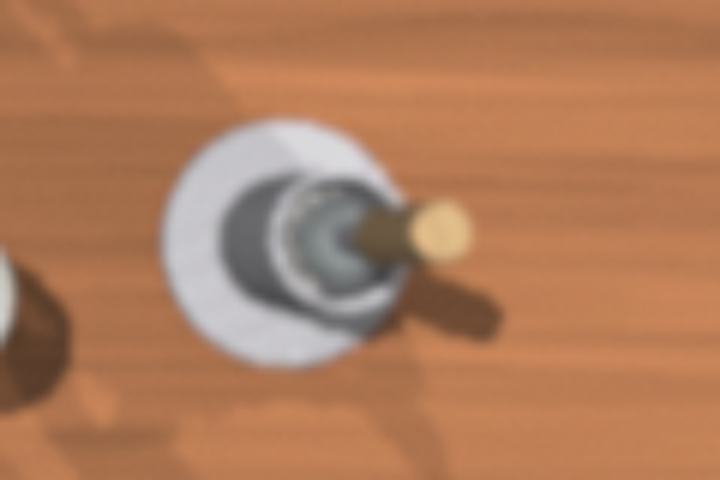

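```bash
python3 - <<'E'
from h import *
t=grab('top')
print('foot',onz(t,[(457.1,270.1)],.004).round(4),'rim',onz(t,[(466,269.3)],.085).round(4),'brushtop',onz(t,[(483.1,268.1)],.206).round(4))
print(r.sense()['position'])
E
```

```text
foot [[ 0.4613 -0.3256  0.004 ]] rim [[ 0.4613 -0.3231  0.085 ]] brushtop [[ 0.4609 -0.3221  0.206 ]]
[ 0.17553076 -0.52117241  0.242225  ]
```

Request:
arm_command(steps=[5,4,0,0,10,7.5,0,0,15,11,0,0,20,14.5,0,0,24,17,0,0,28.5,19.8,0,0,28.5,19.8,0,0,28.5,19.8,0,0])

```text
time_s: 1.45
position: [0.4603, -0.3232, 0.2421]
eef_rot: [[0.947, 0.32, -0.001], [0.32, -0.947, -0.0], [-0.001, -0.0, -1.0]]
ft_force: [-1.4, -0.1, -0.1]
opening: 0.0854
gripper_force: 0.0
```

```bash
python3 - <<'E'
from h import *
w=grab('wrist'); t=grab('top'); s=grab('side')
p=r.sense()['position'];print(p)
k=lambda f:cv2.resize(f['color'][...,::-1],(400,300))
cv2.imwrite('pics/a1.png',np.vstack([np.hstack([k(w),k(t)]),np.hstack([k(s),k(s)*0])]))
print(proj(w,[(.461,-.323,.206),(.461,-.323,.136)]))
E
```

```text
[ 0.4595747  -0.32410824  0.24231863]
[[314.86575959 280.74390719]
 [315.02796873 238.80401921]]
```

View pics/a1.png

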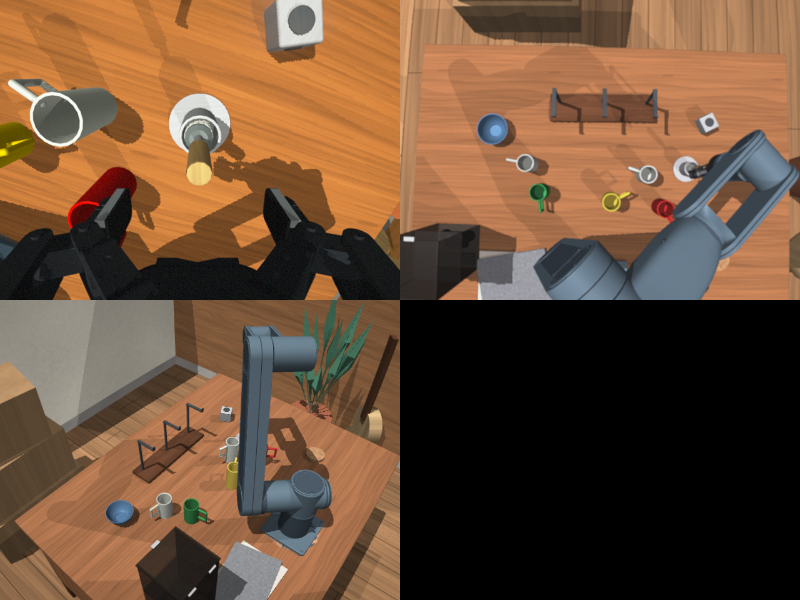

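Wrist view: handle end is at about (320,277) against a predicted (315,281), so within 2 mm. The table shows only two white mugs, mid and tall. Descend and grip.

Request:
arm_command(steps=[0,0,-3.5,0,0,0,-6.9,0,0,0,-6.9,0])

```text
time_s: 1.98
position: [0.4583, -0.3227, 0.1709]
eef_rot: [[0.948, 0.317, -0.004], [0.317, -0.948, 0.004], [-0.003, -0.005, -1.0]]
ft_force: [-0.0, 0.3, -0.2]
opening: 0.0853
gripper_force: 0.0
```

Request:
arm_command(steps=[0,0,0,0,0,0,0,0,0,0,0,0,0,0,0,0,0,0,0,0,0,0,0,0], claw=1.0, grip_force=50)

```text
time_s: 2.72
position: [0.461, -0.3237, 0.1743]
eef_rot: [[0.948, 0.319, 0.001], [0.319, -0.948, -0.001], [0.001, 0.002, -1.0]]
ft_force: [0.2, -0.2, 5.5]
opening: 0.0209
gripper_force: 48.9
```

Request:
arm_command(steps=[0,0,3,0,0,0,7,0,0,0,11,0,0,0,15,0,0,0,15,0,0,0,15,0])

```text
time_s: 3.48
position: [0.4602, -0.3228, 0.3222]
eef_rot: [[0.948, 0.319, -0.001], [0.319, -0.948, 0.001], [-0.001, -0.002, -1.0]]
ft_force: [-0.1, -1.0, -1.5]
opening: 0.0207
gripper_force: 49.2
```

```bash
python3 - <<'E'
from h import *
w=grab('wrist'); t=grab('top'); s=grab('side')
p=r.sense();print(p['position'],p['opening'])
k=lambda f:cv2.resize(f['color'][...,::-1],(400,300))
a,b=proj(s,[p['position']])[0].astype(int)
cv2.imwrite('pics/a2.png',np.vstack([np.hstack([k(w),k(t)]),np.hstack([k(s),cv2.resize(s['color'][b-60:b+90,a-100:a+100,::-1],(400,300))])]))
E
```

```text
[ 0.46003312 -0.32269322  0.32149712] 0.0207540157244592
```

View pics/a2.png

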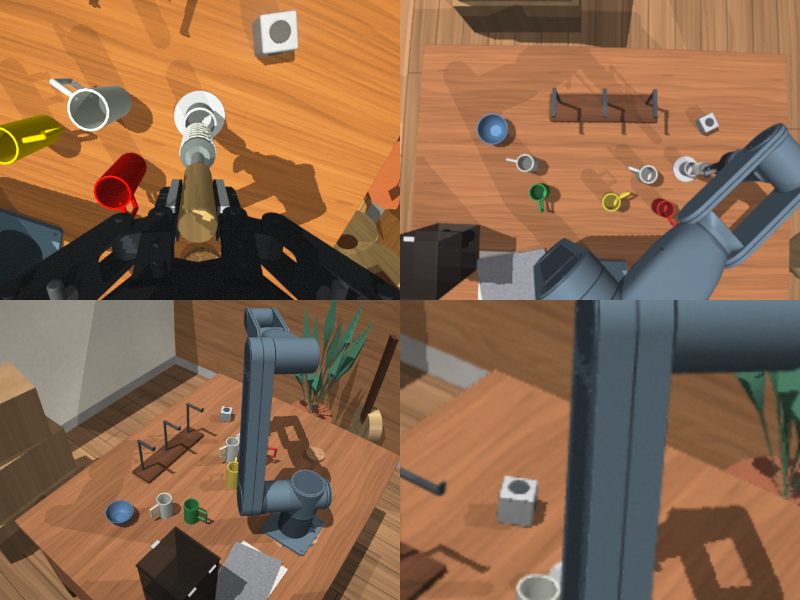

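Request:
arm_command(steps=[0,3,2,0,-1,8,3,0,-2,12,3,0,-2.5,16.4,3,0,-2.5,16.4,3,0,-2.5,16.4,3,0,-2.5,16.4,3,0])

```text
time_s: 4.5
position: [0.4357, -0.1602, 0.3528]
eef_rot: [[0.948, 0.318, -0.001], [0.318, -0.948, 0.0], [-0.001, -0.001, -1.0]]
ft_force: [0.4, -0.4, -1.8]
opening: 0.0207
gripper_force: 49.3
```

```bash
python3 - <<'E'
from h import *
w=grab('wrist'); t=grab('top')
p=r.sense();print(p['position'],p['opening'])
x,y,z=p['position']
print(proj(w,[(x,y,z-.173+.006),(x,y,z-.081),(.4355,-.158,.12),(.461,-.3245,.085)]).round(0))
im=w['color'][0:300,120:520,::-1]
tt=proj(t,[(.4355,-.158,.12)])[0].astype(int)
cv2.imwrite('pics/a3.png',np.hstack([im,cv2.resize(t['color'][tt[1]-38:tt[1]+37,tt[0]-50:tt[0]+50,::-1],(400,300))])); print(tt)
E
```

```text
[ 0.43562521 -0.16018102  0.35284079] 0.0208182254060118
[[315. 218.]
 [315. 252.]
 [313. 201.]
 [459. 220.]]
[396 278]
```

View pics/a3.png

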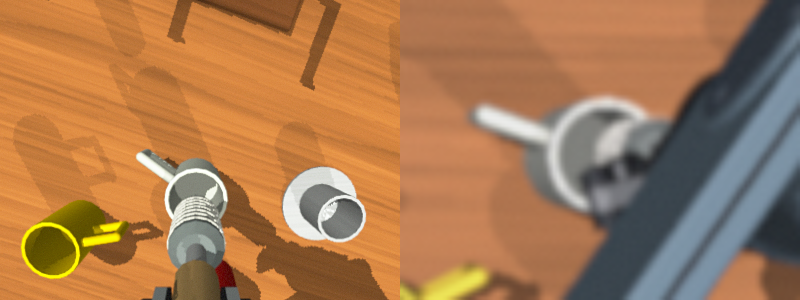

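Request:
arm_command(steps=[0,0,-4,0,0,0,-7,0,0,0,-10,0,0,0,-12,0,0,0,-14,0,0,0,-15.8,0,0,0,-15.8,0,0,0,-15.8,0])

```text
time_s: 5.6
position: [0.4359, -0.1598, 0.1958]
eef_rot: [[0.948, 0.319, 0.001], [0.319, -0.948, -0.0], [0.0, 0.001, -1.0]]
ft_force: [0.7, 0.2, -0.5]
opening: 0.0209
gripper_force: 49.3
```

Request:
arm_command(steps=[0,0,3,0,0,0,6,0,0,0,7.5,0,0,0,7.5,0,0,0,7.5,0,0,0,4,0,0,0,1,0,0,0,-0.3,0,0,0,-0.3,0,0,0,-0.3,0])

```text
time_s: 6.85
position: [0.4361, -0.1596, 0.1931]
eef_rot: [[0.948, 0.319, 0.001], [0.319, -0.948, -0.001], [0.001, 0.001, -1.0]]
ft_force: [0.5, 0.2, -1.0]
opening: 0.0205
gripper_force: 49.3
```

Request:
arm_command(steps=[0,0,0,0,0,0,4,0,0,0,8,0,0,0,12,0,0,0,15,0,0,0,15,0])

```text
time_s: 7.6
position: [0.4366, -0.1599, 0.3454]
eef_rot: [[0.948, 0.319, 0.006], [0.319, -0.948, -0.004], [0.004, 0.005, -1.0]]
ft_force: [-0.4, -0.1, -1.7]
opening: 0.0202
gripper_force: 49.4
```

```bash
python3 - <<'E'
from h import *
t=grab('top'); s=grab('side'); w=grab('wrist')
print(r.sense()['position'])
for n,f,c in(('t',t,(150,215,250,290)),('s',s,(200,280,320,370))):
    hsv=cv2.cvtColor(f['color'],cv2.COLOR_RGB2HSV); a,b,cc,d=c
    mk=((hsv[...,1]<45)&(hsv[...,2]>90)).astype(np.uint8)[b:d,a:cc]
    k,l,st,ce=cv2.connectedComponentsWithStats(mk)
    for i in range(1,k):
        if st[i,4]>60: print(n,(st[i]+[a,b,0,0,0]).tolist(),ce[i]+[a,b])
k=lambda f,a,b:cv2.resize(f['color'][b:b+150,a:a+200,::-1],(400,300))
cv2.imwrite('pics/a4.png',np.vstack([np.hstack([k(t,120,200),k(t,320,200)]),np.hstack([k(s,200,230),cv2.resize(w['color'][...,::-1],(400,300))])]))
E
```

```text
[ 0.43506624 -0.15894027  0.34131185]
t [170, 247, 51, 28, 758] [200.79551451 260.62269129]
s [240, 309, 36, 41, 973] [260.98047276 329.51490236]
```

View pics/a4.png

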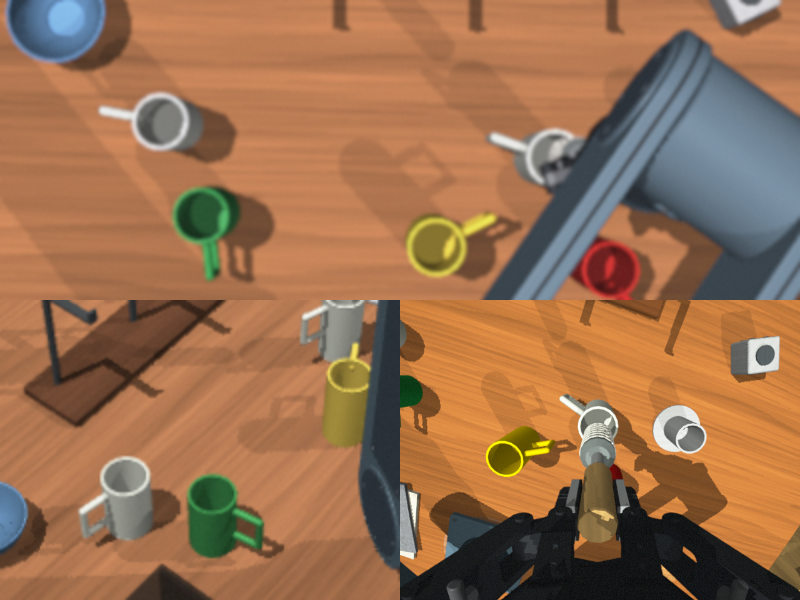

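Request:
arm_command(steps=[0.3,4,0.5,0,0.8,10,0.5,0,1.2,16,0.5,0,1.6,22,0.5,0,2,28,0.5,0,2.4,34,0.5,0,2.8,40,0.5,0,2.9,44.3,0.5,0,2.9,44.3,0.5,0,2.9,44.3,0.5,0])

```text
time_s: 9.0
position: [0.4641, 0.2833, 0.3459]
eef_rot: [[0.948, 0.32, -0.002], [0.32, -0.948, -0.002], [-0.003, 0.001, -1.0]]
ft_force: [-0.5, -0.6, -0.6]
opening: 0.0211
gripper_force: 49.4
```

```bash
python3 - <<'E'
from h import *
import time
w=grab('wrist'); p=r.sense();print(p['position'],p['opening'])
x,y,z=p['position']
pr=proj(w,[(x,y,z-.168),(.465,.284,.10)]);print(pr.round(0))
a,b=(pr[1]-[100,75]).astype(int); b=max(b,0);print(a,b)
cv2.imwrite('pics/a5.png',cv2.resize(w['color'][b:b+150,a:a+200,::-1],(600,450)))
E
```

```text
[0.4643124 0.2827944 0.3463533] 0.020805666505913076
[[316. 217.]
 [315. 198.]]
214 122
```

View pics/a5.png

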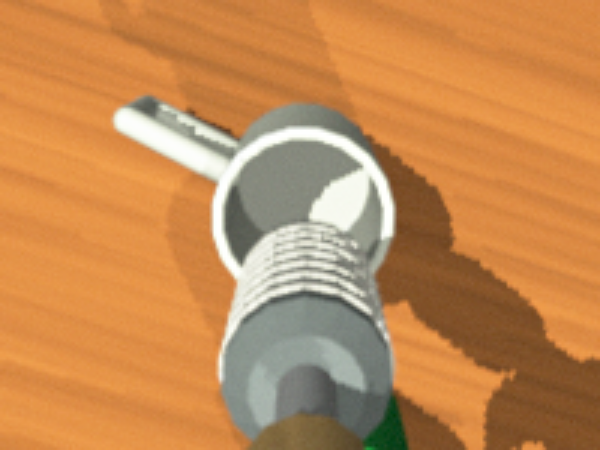

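Request:
arm_command(steps=[0.2,0.35,-3,0,0.2,0.35,-6,0,0.2,0.35,-9,0,0.2,0.35,-11.5,0,0.2,0.35,-13.5,0,0.2,0.35,-15.2,0,0.2,0.35,-15.2,0,0.2,0.35,-15.2,0])

```text
time_s: 10.05
position: [0.4671, 0.2865, 0.1961]
eef_rot: [[0.948, 0.318, 0.001], [0.318, -0.948, 0.0], [0.001, 0.0, -1.0]]
ft_force: [-0.3, 1.3, -1.0]
opening: 0.0208
gripper_force: 49.5
```

Request:
arm_command(steps=[0,0,3,0,0,0,5.5,0,0,0,5.8,0,0,0,5.8,0,0,0,4,0,0,0,1.5,0,0,0,-0.3,0,0,0,-0.3,0,0,0,-0.3,0])

```text
time_s: 11.18
position: [0.4666, 0.2873, 0.1924]
eef_rot: [[0.948, 0.319, -0.0], [0.319, -0.948, -0.0], [-0.0, 0.0, -1.0]]
ft_force: [-0.3, -0.1, -0.6]
opening: 0.0205
gripper_force: 49.5
```

Request:
arm_command(steps=[0,0,0,0,0,0,4,0,0,0,8,0,0,0,12,0,0,0,15,0,0,0,15.5,0,0,0,15.5,0])

```text
time_s: 12.05
position: [0.4664, 0.2872, 0.3469]
eef_rot: [[0.948, 0.319, -0.0], [0.319, -0.948, -0.0], [-0.0, 0.0, -1.0]]
ft_force: [-0.4, -0.2, -1.1]
opening: 0.0208
gripper_force: 49.5
```

```bash
python3 - <<'E'
from h import *
t=grab('top'); s=grab('side'); w=grab('wrist'); print(r.sense()['position'])
k=lambda f:cv2.resize(f['color'][...,::-1],(400,300))
cv2.imwrite('pics/a6.png',np.vstack([np.hstack([k(t),k(s)]),np.hstack([k(w),cv2.resize(s['color'][150:300,290:490,::-1],(400,300))])]))
E
```

```text
[0.46596411 0.287036   0.34562923]
```

View pics/a6.png

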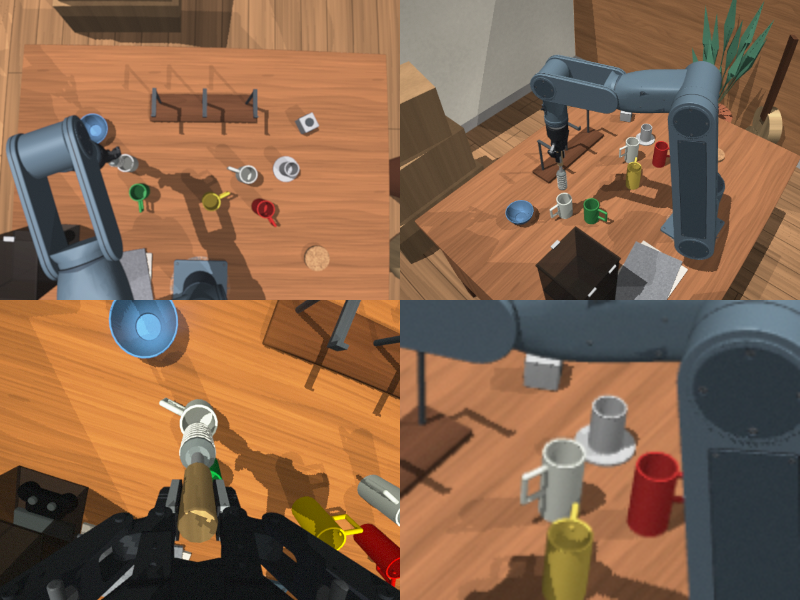

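Two white mugs only, both brushed. Return the brush.

Request:
arm_command(steps=[0,-4,0.5,0,0,-10,0.5,0,0,-16,0.5,0,0,-22,0.5,0,0,-28,0.5,0,0,-34,0.5,0,0,-40,0.5,0,0,-46,0.5,0,0,-52,0.5,0,-0.4,-56,0.5,0])

```text
time_s: 13.45
position: [0.4618, -0.2753, 0.3506]
eef_rot: [[0.948, 0.317, -0.002], [0.317, -0.948, 0.002], [-0.001, -0.002, -1.0]]
ft_force: [1.0, -0.1, 0.2]
opening: 0.0207
gripper_force: 49.5
```

Request:
arm_command(steps=[-0.1,-3,0,0,-0.1,-5,0,0,-0.1,-5,0,0,-0.1,-5,0,0])

```text
time_s: 13.95
position: [0.4617, -0.3216, 0.3521]
eef_rot: [[0.947, 0.32, -0.0], [0.32, -0.947, 0.001], [0.0, -0.001, -1.0]]
ft_force: [0.4, 0.3, -0.9]
opening: 0.0209
gripper_force: 49.5
```

```bash
python3 - <<'E'
from h import *
w=grab('wrist'); p=r.sense();print(p['position'])
x,y,z=p['position']
pr=proj(w,[(x,y,z-.168),(.461,-.3245,.085)]);print(pr.round(0))
a,b=(pr[1]-[100,75]).astype(int); print(a,b)
cv2.imwrite('pics/a7.png',cv2.resize(w['color'][b:b+150,a:a+200,::-1],(600,450)))
E
```

```text
[ 0.46176399 -0.3214491   0.35235815]
[[315. 218.]
 [318. 197.]]
217 122
```

View pics/a7.png

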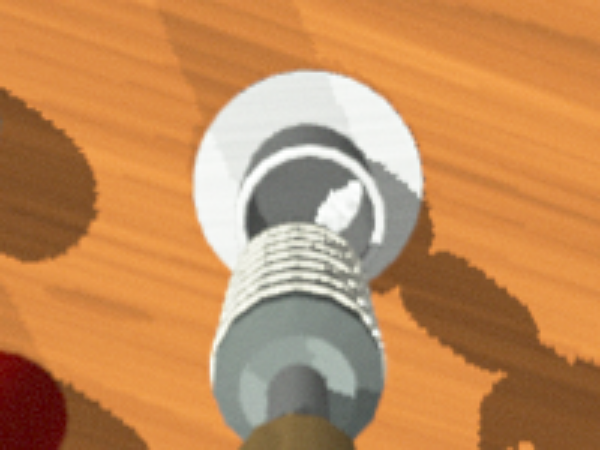

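Request:
arm_command(steps=[-0.1,-0.2,-3,0,-0.1,-0.2,-6,0,-0.1,-0.2,-8.5,0,-0.1,-0.2,-9.5,0,-0.1,-0.2,-10.5,0,-0.1,-0.2,-11.5,0,-0.1,-0.2,-11.5,0])

```text
time_s: 14.88
position: [0.4604, -0.3245, 0.2369]
eef_rot: [[0.948, 0.319, -0.001], [0.319, -0.948, 0.001], [-0.0, -0.001, -1.0]]
ft_force: [-0.5, 0.3, -0.5]
opening: 0.021
gripper_force: 49.5
```

Inside the pot with no contact force; continue down and release.

Request:
arm_command(steps=[0,0,-1.5,0,0,0,-3,0,0,0,-4.5,0,0,0,-5.5,0,0,0,-6,0,0,0,-6,0])

```text
time_s: 15.62
position: [0.4605, -0.3247, 0.177]
eef_rot: [[0.948, 0.319, -0.0], [0.319, -0.948, 0.0], [-0.0, -0.0, -1.0]]
ft_force: [0.9, -0.1, -0.1]
opening: 0.0209
gripper_force: 49.5
```

Request:
arm_command(steps=[0,0,0,0,0,0,0,0,0,0,0,0,0,0,0,0,0,0,0,0], claw=8.5)

```text
time_s: 16.25
position: [0.4605, -0.3248, 0.1774]
eef_rot: [[0.948, 0.319, 0.0], [0.319, -0.948, -0.0], [0.0, 0.0, -1.0]]
ft_force: [0.3, -0.0, 1.0]
opening: 0.0848
gripper_force: 0.0
```

Request:
arm_command(steps=[0,0,3,0,0,0,7,0,0,0,12,0,0,0,15,0,0,0,15,0])

```text
time_s: 16.88
position: [0.4614, -0.3256, 0.3302]
eef_rot: [[0.948, 0.319, 0.004], [0.319, -0.948, -0.004], [0.002, 0.005, -1.0]]
ft_force: [0.1, 0.0, -0.0]
opening: 0.085
gripper_force: 0.0
```

```bash
python3 - <<'E'
from h import *
w=grab('wrist'); p=r.sense();print(p['position'],p['qpos'].round(2) if hasattr(p['qpos'],'round') else p['qpos'])
x,y,z=p['position']
pr=proj(w,[(.461,-.3235,.206),(.461,-.3245,.085),(.436,-.160,.12),(.436+.02,-.160+.067,.105)]);print(pr.round(0))
cv2.imwrite('pics/a8.png',w['color'][...,::-1])
E
```

```text
[ 0.46076989 -0.32495644  0.3279892 ] [-0.81  0.24  1.35  0.    1.55  0.43]
[[311. 232.]
 [313. 200.]
 [140. 178.]
 [ 84. 135.]]
```

View pics/a8.png

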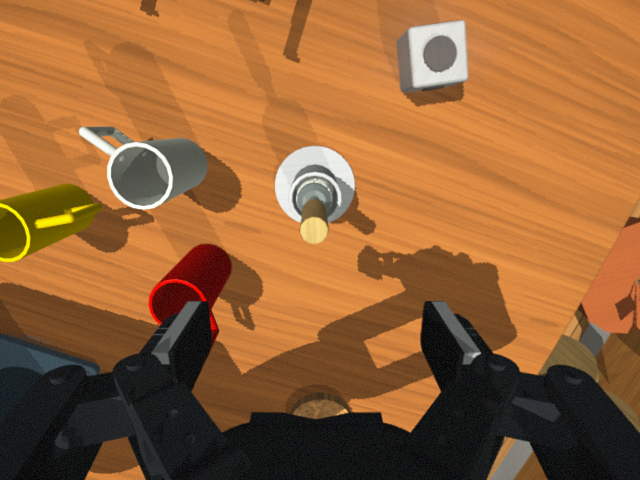

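Request:
arm_command(steps=[-0.5,3,0,0.18,-1,7,0,0.36,-1.5,11,0,0.54,-2,14,0,0.72,-2.5,16.5,-2,0.9,-2.5,16.5,-5,0.955,-2.5,16.5,-8,0.955,-2.5,16.5,-11,0.955,-2.5,16.5,-11,0.955,-2.5,16.5,-11,0.955])

```text
time_s: 18.18
position: [0.4356, -0.1598, 0.2174]
eef_rot: [[0.287, 0.958, -0.0], [0.958, -0.287, 0.0], [0.0, -0.0, -1.0]]
ft_force: [0.8, -0.5, -0.4]
opening: 0.0855
gripper_force: 0.0
```

```bash
python3 - <<'E'
from h import *
w=grab('wrist'); p=r.sense();print(p['position'],np.arctan2(p['eef_rot'][1][1],p['eef_rot'][0][1]),p['qpos'])
pr=proj(w,[(.436,-.160,.12),(.436+.02,-.160+.067,.105)]);print(pr.round(0))
cv2.imwrite('pics/a9.png',w['color'][...,::-1])
E
```

```text
[ 0.43595341 -0.16004858  0.21802918] -0.2910343791102058 [-5.92762591e-01  1.22275880e-01  1.76790574e+00  8.99512363e-06
  1.25038993e+00 -3.01730896e-01]
[[315. 243.]
 [315. 133.]]
```

View pics/a9.png

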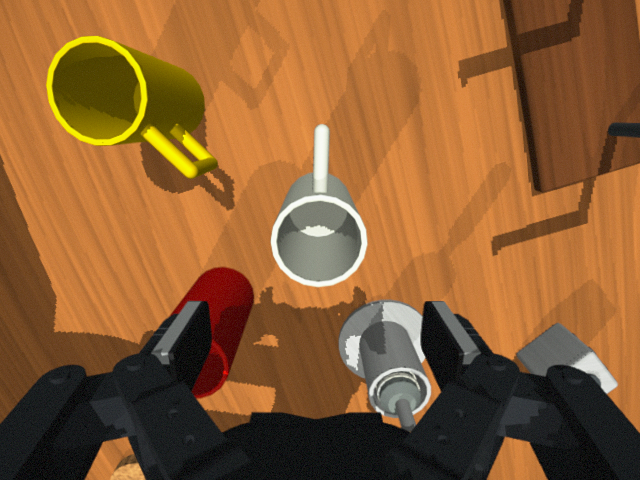

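Request:
arm_command(steps=[0,0,-3,0,0,0,-6,0,0,0,-9,0,0,0,-11,0,0,0,-12.6,0,0,0,-12.6,0,0,0,-12.6,0])

```text
time_s: 19.1
position: [0.4364, -0.1603, 0.0924]
eef_rot: [[0.287, 0.958, 0.002], [0.958, -0.287, -0.001], [-0.001, 0.002, -1.0]]
ft_force: [-0.2, -0.4, -0.3]
opening: 0.0854
gripper_force: 0.0
```

Request:
arm_command(steps=[0,0,0,0,0,0,0,0,0,0,0,0,0,0,0,0,0,0,0,0], claw=5.5, grip_force=50)

```text
time_s: 19.73
position: [0.4365, -0.1603, 0.0925]
eef_rot: [[0.287, 0.958, 0.002], [0.958, -0.287, -0.001], [-0.001, 0.003, -1.0]]
ft_force: [0.1, 1.1, 6.0]
opening: 0.0619
gripper_force: 53.9
```

Request:
arm_command(steps=[0,0,3,0,0,0,6,0,0,0,10,0,0,0,14,0,0,0,18,0,0,0,18,0,0,0,18,0])

```text
time_s: 20.6
position: [0.4348, -0.1593, 0.2701]
eef_rot: [[0.287, 0.958, -0.002], [0.958, -0.287, 0.001], [0.001, -0.002, -1.0]]
ft_force: [-0.5, -0.4, -2.9]
opening: 0.0615
gripper_force: 56.9
```

```bash
python3 - <<'E'
from h import *
w=grab('wrist');s=grab('side');t=grab('top'); p=r.sense();print(p['position'],p['opening'],np.arctan2(p['eef_rot'][1][1],p['eef_rot'][0][1]))
k=lambda f:cv2.resize(f['color'][...,::-1],(400,300))
T=t['color'][120:270,220:420,::-1]
cv2.imwrite('pics/b1.png',np.vstack([np.hstack([k(w),k(s)]),np.hstack([cv2.resize(T,(400,300)),k(t)])]))
# hook segmentation in top: dark straps
g=cv2.cvtColor(t['color'],cv2.COLOR_RGB2HSV)
mk=((g[...,1]<60)&(g[...,0]>60)).astype(np.uint8)
c,l,st,ce=cv2.connectedComponentsWithStats(mk[120:200,220:430])
print([(st[i]+[220,120,0,0,0]).tolist() for i in range(1,c) if st[i,4]>80])
E
```

```text
[ 0.43466677 -0.15919369  0.26954078] 0.061961573301505236 -0.2910502871424784
[[242, 141, 15, 46, 288], [324, 143, 7, 44, 235], [394, 143, 18, 46, 306]]
```

View pics/b1.png

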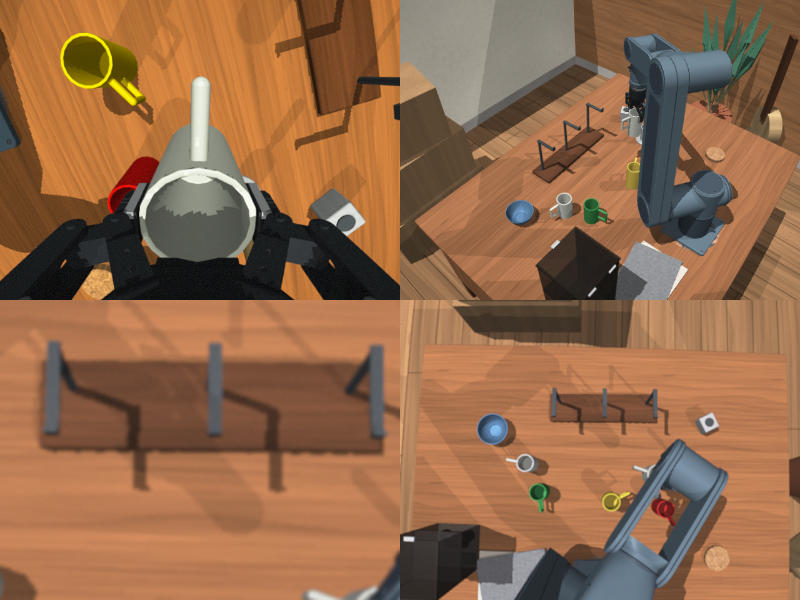

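Request:
arm_command(steps=[3,-1,0,0.06,7,-2.5,0,0.16,11,-4,0,0.26,14,-5.4,0,0.31,15,-5.4,0,0.31,15,-5.4,-2.5,0.31,15,-5.4,-5,0.31,15,-5.4,-5,0.31,15,-5.4,-5,0.31])

```text
time_s: 21.88
position: [0.5855, -0.2136, 0.222]
eef_rot: [[-0.019, 1.0, 0.0], [1.0, 0.019, -0.0], [-0.0, 0.0, -1.0]]
ft_force: [0.3, 0.8, -2.2]
opening: 0.0617
gripper_force: 57.0
```

```bash
python3 - <<'E'
from h import *
w=grab('wrist');s=grab('side');t=grab('top'); p=r.sense();P=np.array(p['position']);print(P,p['opening'],np.arctan2(p['eef_rot'][1][1],p['eef_rot'][0][1]))
for n,f in(('w',w),('s',s),('t',t)):
    print(n,'hook tip,seat,post',proj(f,[(.626,-.164,.214),(.663,-.163,.203),(.713,-.163,.203)]).round(0).tolist(),'bar out',proj(f,[P+[-.001,.070,.0125]]).round(0).tolist())
a,b=proj(s,[(.626,-.164,.2)])[0].astype(int)
cv2.imwrite('pics/b2.png',np.hstack([cv2.resize(w['color'][...,::-1],(400,300)),cv2.resize(s['color'][b-50:b+70,a-80:a+80,::-1],(400,300))]));print(a,b)
E
```

```text
[ 0.58600705 -0.21398697  0.22277463] 0.061595080586443876 0.018895454542829142
w hook tip,seat,post [[420.0, 195.0], [499.0, 190.0], [607.0, 193.0]] bar out [[316.0, 143.0]]
s hook tip,seat,post [[324.0, 175.0], [314.0, 173.0], [301.0, 167.0]] bar out [[330.0, 178.0]]
t hook tip,seat,post [[409.0, 186.0], [408.0, 169.0], [408.0, 146.0]] bar out [[401.0, 204.0]]
323 178
```

View pics/b2.png

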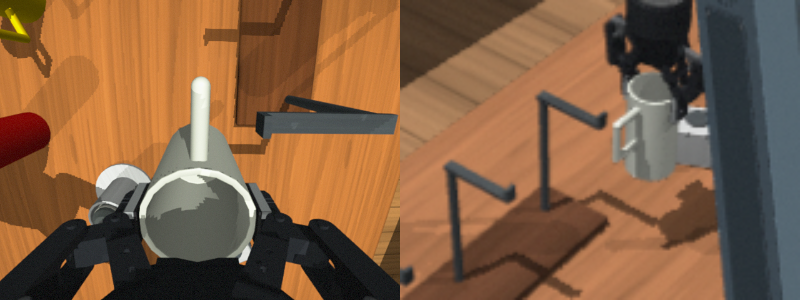

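Request:
arm_command(steps=[0,0,-0.3,0,1.5,0,-0.3,0,3,0,-0.3,0,4.5,0.1,-0.3,0,6,0.1,-0.3,0,7.2,0.1,-0.3,0,7.7,0.1,-0.3,0,7.7,0.1,-0.3,0,7.7,0.1,-0.3,0])

```text
time_s: 23.15
position: [0.6621, -0.2128, 0.2183]
eef_rot: [[-0.019, 1.0, -0.0], [1.0, 0.019, 0.0], [0.0, -0.0, -1.0]]
ft_force: [0.2, -0.1, -3.0]
opening: 0.0614
gripper_force: 57.1
```

Request:
arm_command(steps=[0,0,-0.7,0,0,0,-1.4,0,0,0,-2,0,0,0,-2.2,0,0,0,-2.2,0,0,0,-2.2,0])

```text
time_s: 23.9
position: [0.6627, -0.2128, 0.1966]
eef_rot: [[-0.019, 1.0, 0.001], [1.0, 0.019, -0.0], [-0.0, 0.0, -1.0]]
ft_force: [-0.2, 0.2, -2.7]
opening: 0.062
gripper_force: 57.2
```

```bash
python3 - <<'E'
from h import *
w=grab('wrist');s=grab('side')
a,b=323,178
cv2.imwrite('pics/b3.png',np.hstack([cv2.resize(w['color'][...,::-1],(400,300)),cv2.resize(s['color'][b-50:b+70,a-80:a+80,::-1],(400,300))]))
E
```

```text
(no output)
```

View pics/b3.png

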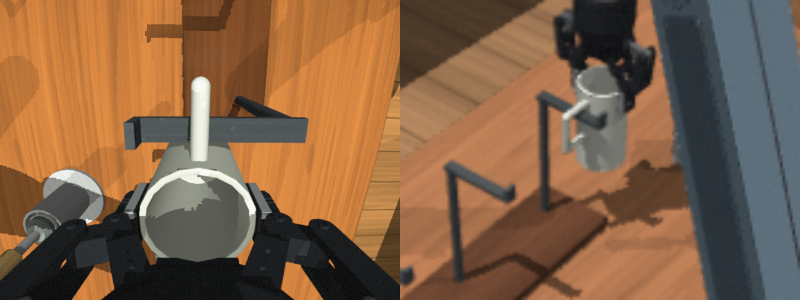

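Threaded: the strap passes under the upper bar. I have now viewed 16 pictures, over the limit of 14, so I'll view no more and check by numbers only from here. Lower the last bit and release.

Request:
arm_command(steps=[0,0,-0.15,0,0,0,-0.15,0])

```text
time_s: 24.25
position: [0.6627, -0.2128, 0.1953]
eef_rot: [[-0.019, 1.0, 0.001], [1.0, 0.019, -0.0], [-0.0, 0.001, -1.0]]
ft_force: [-0.1, -0.6, -0.6]
opening: 0.0619
gripper_force: 57.3
```

Request:
arm_command(steps=[0,0,0,0,0,0,0,0,0,0,0,0,0,0,0,0,0,0,0,0,0,0,0,0], claw=8.5)

```text
time_s: 25.0
position: [0.6625, -0.2127, 0.1948]
eef_rot: [[-0.019, 1.0, -0.0], [1.0, 0.019, 0.0], [0.0, -0.0, -1.0]]
ft_force: [0.6, -0.5, -0.7]
opening: 0.0849
gripper_force: 0.0
```

Request:
arm_command(steps=[0,0,2,0,0,0,5,0,0,0,9,0,0,0,13,0,0,0,13,0])

```text
time_s: 25.62
position: [0.6639, -0.2133, 0.3296]
eef_rot: [[-0.019, 1.0, 0.007], [1.0, 0.019, -0.004], [-0.004, 0.007, -1.0]]
ft_force: [-0.4, 1.2, -0.2]
opening: 0.0846
gripper_force: 0.0
```

```bash
cat >> h.py <<'E'
def white(f,roi,amin=60):
    a,b,c,d=roi; hsv=cv2.cvtColor(f['color'],cv2.COLOR_RGB2HSV)[b:d,a:c]
    mk=((hsv[...,1]<40)&(hsv[...,2]>110)).astype(np.uint8)
    k,l,st,ce=cv2.connectedComponentsWithStats(mk)
    return [((st[i]+[a,b,0,0,0]).tolist(),(ce[i]+[a,b]).round(1).tolist()) for i in range(1,k) if st[i,4]>amin]
E
python3 - <<'E'
from h import *
s=grab('side');t=grab('top');w=grab('wrist');p=r.sense();print(p['position'],p['qpos'])
print('side',white(s,(200,100,420,380)))
print('top mid',white(t,(140,210,270,300)))
print('wrist',white(w,(0,0,640,300)))
P=np.array([(.663,-.163,.183),(.663,-.20,.15),(.467,.286,.1)])
for f in(s,t,w):print(proj(f,P).round(0).tolist())
E
```

```text
[ 0.66216256 -0.21259657  0.32364841] [-4.70655581e-01  5.03085270e-01  9.80882848e-01 -2.89386159e-05
  1.65935539e+00 -4.89598724e-01]
side [([200, 100, 62, 37, 1172], [220.3, 112.0]), ([316, 110, 18, 15, 98], [323.7, 117.5]), ([302, 165, 33, 42, 732], [317.6, 186.2]), ([240, 309, 35, 41, 774], [261.4, 328.2])]
top mid [([170, 247, 49, 28, 590], [199.8, 260.4])]
wrist [([277, 110, 80, 152, 8601], [316.1, 191.9]), ([115, 233, 88, 67, 2554], [166.7, 262.1])]
[[314.0, 178.0], [321.0, 181.0], [263.0, 318.0]]
[[406.0, 171.0], [420.0, 175.0], [200.0, 259.0]]
[[317.0, 160.0], [316.0, 200.0], [126.0, -285.0]]
```

Request:
arm_command(steps=[-2,4,0,0,-4,9,0,0,-6,14,0,0,-8,19.5,0,0,-10,25,0,-0.03,-12,30.5,0,-0.06,-14,36,0,-0.09,-16,41.5,0,-0.12,-18,46.5,0,-0.135,-19.5,50,0,-0.135])

```text
time_s: 27.02
position: [0.4656, 0.2891, 0.323]
eef_rot: [[0.114, 0.993, -0.003], [0.993, -0.114, -0.001], [-0.001, -0.003, -1.0]]
ft_force: [0.2, -0.3, -0.5]
opening: 0.0849
gripper_force: 0.0
```

Request:
arm_command(steps=[0,0,-4,0,0,0,-8,0,0,0,-11,0,0,0,-12,0,0,0,-12,0])

```text
time_s: 27.65
position: [0.4671, 0.287, 0.204]
eef_rot: [[0.116, 0.993, -0.002], [0.993, -0.116, -0.001], [-0.001, -0.002, -1.0]]
ft_force: [0.2, 0.1, 0.5]
opening: 0.0849
gripper_force: 0.0
```

```bash
python3 - <<'E'
from h import *
w=grab('wrist');t=grab('top');s=grab('side');p=r.sense();print(p['position'],np.arctan2(p['eef_rot'][1][1],p['eef_rot'][0][1]))
print(white(w,(0,0,640,400),200)); print('side',white(s,(200,290,300,370)))
print(proj(w,[(.4665,.287,.1),(.4665+.008,.287+.07,.085)]).round(0))
# rim: dark interior + rim -> bright white rim mask, fit ellipse to largest contour hole
hsv=cv2.cvtColor(w['color'],cv2.COLOR_RGB2HSV)
for th in(150,180,205):
    mk=((hsv[...,1]<40)&(hsv[...,2]>th)).astype(np.uint8); mk[400:]=0
    cs,h=cv2.findContours(mk,cv2.RETR_CCOMP,cv2.CHAIN_APPROX_NONE)
    for i,c in enumerate(cs):
        if cv2.contourArea(c)>800: print(th,'hole' if h[0][i][3]>=0 else 'out',cv2.boundingRect(c),[np.round(v,1) for v in cv2.fitEllipse(c)])
E
```

```text
[0.46831803 0.28750839 0.20607059] -0.11611126488781469
[([271, 127, 93, 158, 7522], [316.2, 225.2]), ([0, 290, 14, 45, 385], [4.6, 315.4]), ([433, 302, 41, 58, 335], [454.3, 326.7])]
side [([240, 309, 36, 41, 860], [260.8, 329.0])]
[[314. 240.]
 [314. 132.]]
150 out (271, 127, 93, 158) [array([317.8, 223.6]), array([ 86.1, 147.4]), np.float64(2.9)]
150 hole (276, 201, 84, 80) [array([317.2, 240.5]), array([78.1, 82.7]), np.float64(91.9)]
180 out (271, 196, 93, 89) [array([317.1, 240. ]), array([88. , 92.1]), np.float64(88.6)]
180 hole (275, 201, 85, 80) [array([317.1, 240.6]), array([78.7, 83.4]), np.float64(91.7)]
205 out (271, 196, 93, 89) [array([317.1, 240.2]), array([87.6, 92.1]), np.float64(88.8)]
205 hole (275, 201, 85, 81) [array([317.1, 240.6]), array([79.4, 83.8]), np.float64(90.8)]
```

Request:
arm_command(steps=[0,0,-3,0,0,0,-6,0,0,0,-9,0,0,0,-11.5,0,0,0,-13.2,0,0,0,-13.2,0,0,0,-13.2,0])

```text
time_s: 28.68
position: [0.4686, 0.2876, 0.0741]
eef_rot: [[0.116, 0.993, 0.002], [0.993, -0.116, 0.001], [0.001, 0.002, -1.0]]
ft_force: [0.6, 0.9, 0.4]
opening: 0.0848
gripper_force: 0.0
```

Request:
arm_command(steps=[0,0,0,0,0,0,0,0,0,0,0,0,0,0,0,0,0,0,0,0], claw=5.5)

```text
time_s: 29.3
position: [0.4681, 0.2875, 0.0742]
eef_rot: [[0.116, 0.993, 0.002], [0.993, -0.116, 0.001], [0.001, 0.002, -1.0]]
ft_force: [-1.3, 0.0, 4.7]
opening: 0.062
gripper_force: 54.1
```

Request:
arm_command(steps=[0,0,4,0,0,0,8,0,0,0,12,0,0,0,16,0,0,0,20,0,0,0,20,0,0,0,20,0])

```text
time_s: 30.18
position: [0.4667, 0.287, 0.2716]
eef_rot: [[0.116, 0.993, -0.002], [0.993, -0.116, -0.001], [-0.001, -0.002, -1.0]]
ft_force: [-0.8, -0.6, -3.9]
opening: 0.0617
gripper_force: 57.1
```

```bash
python3 - <<'E'
from h import *
t=grab('top');w=grab('wrist');p=r.sense();print(p['position'],p['opening'])
# hooks 2 in top: strap mask per-row centres
g=cv2.cvtColor(t['color'],cv2.COLOR_RGB2HSV)
for a,b,y in((236,262,.173),(315,340,.006)):
    mk=(g[...,1]<70)&(g[...,0]>60)&(g[...,2]>50)
    for row in(145,150,160,170,180,184,186,188):
        x=np.where(mk[row,a:b])[0]+a; print(row,x.min() if len(x) else None,x.max() if len(x) else None,onz(t,[(x.mean(),row)],.203).round(4)[0,:2] if len(x) else '')
# handle in wrist: mask of rows above rim
hs=cv2.cvtColor(w['color'],cv2.COLOR_RGB2HSV); mk=(hs[...,1]<40)&(hs[...,2]>170)
for row in range(110,270,15):
    x=np.where(mk[row,260:380])[0]+260; print(row,len(x),x.mean().round(1) if len(x) else '')
E
```

```text
[0.46643243 0.28685775 0.27066879] 0.06175675416911008
145 245 249 [0.7049 0.1748]
150 244 250 [0.6942 0.1744]
160 244 248 [0.6729 0.1757]
170 243 248 [0.6516 0.1759]
180 243 248 [0.6305 0.175 ]
184 242 248 [0.6221 0.1757]
186 244 246 [0.6178 0.1756]
188 None None 
145 325 329 [0.7097 0.0073]
150 325 329 [0.699 0.007]
160 324 329 [0.6777 0.0075]
170 325 329 [0.6565 0.0059]
180 325 329 [0.6354 0.0053]
184 325 329 [0.6269 0.0051]
186 325 329 [0.6227 0.005 ]
188 None None 
110 0 
125 0 
140 24 325.5
155 27 325.0
170 26 324.5
185 26 323.5
200 25 323.0
215 25 322.0
230 25 321.0
245 25 321.0
260 25 320.0
```

Request:
arm_command(steps=[1.5,-4,0,0.05,3,-8,0,0.1,5,-12,0,0.15,8,-15,0,0.18,11.1,-16.1,0,0.18,11.1,-16.1,-2.5,0.18,11.1,-16.1,-4.9,0.18,11.1,-16.1,-4.9,0.18,11.1,-16.1,-4.9,0.18])

```text
time_s: 31.4
position: [0.5786, 0.1263, 0.2238]
eef_rot: [[-0.064, 0.998, -0.0], [0.998, 0.064, -0.0], [0.0, -0.0, -1.0]]
ft_force: [0.2, 0.4, -2.2]
opening: 0.0624
gripper_force: 57.0
```

```bash
python3 - <<'E'
from h import *
w=grab('wrist');p=r.sense();print(p['position'],p['opening'],np.arctan2(p['eef_rot'][1][1],p['eef_rot'][0][1]))
print(proj(w,[(.617,.175,.214),(.656,.175,.203),(.69,.1755,.203)]).round(0).tolist())
hs=cv2.cvtColor(w['color'],cv2.COLOR_RGB2HSV)
for col in(400,420,440,460,480,500,540,580):
    c=hs[120:280,col]; m=np.where((c[:,1]<90)&(c[:,0]>60)&(c[:,2]>35))[0]+120; print(col,(m.min(),m.max(),len(m)) if len(m) else None)
mk=(hs[...,1]<40)&(hs[...,2]>170)
for row in range(110,270,20):
    x=np.where(mk[row,260:380])[0]+260; print(row,len(x),x.mean().round(1) if len(x) else '')
E
```

```text
[0.57895744 0.12637519 0.22449212] 0.061691758777878525 0.06415746184893863
[[418.0, 201.0], [499.0, 202.0], [573.0, 206.0]]
400 None
420 (np.int64(183), np.int64(183), 1)
440 (np.int64(185), np.int64(217), 33)
460 (np.int64(163), np.int64(217), 36)
480 (np.int64(164), np.int64(218), 41)
500 (np.int64(169), np.int64(219), 41)
540 (np.int64(179), np.int64(221), 42)
580 (np.int64(189), np.int64(223), 35)
110 0 
130 0 
150 28 325.5
170 27 325.0
190 27 324.0
210 26 322.5
230 25 322.0
250 25 321.0
```

```bash
python3 - <<'E'
from h import *
w=grab('wrist')
print(onz(w,[(440,188),(430,186)],.203).round(4)); print(onz(w,[(440,220),(480,221),(540,224)],.197).round(4))
hs=cv2.cvtColor(w['color'],cv2.COLOR_RGB2HSV)
for col in(412,416,420,424,428,432,440): print(col,[tuple(int(q) for q in hs[r_,col]) for r_ in range(172,228,5)])
E
```

```text
[[0.6295 0.1791 0.203 ]
 [0.6251 0.1796 0.203 ]]
[[0.634  0.1637 0.197 ]
 [0.6527 0.1645 0.197 ]
 [0.6818 0.165  0.197 ]]
412 [(12, 167, 133), (13, 174, 132), (11, 167, 134), (12, 169, 131), (12, 167, 130), (12, 169, 136), (12, 164, 134), (13, 171, 128), (14, 177, 117), (11, 161, 135), (13, 167, 134), (13, 177, 137)]
416 [(12, 178, 126), (13, 181, 127), (10, 148, 107), (12, 102, 50), (13, 68, 34), (95, 61, 25), (45, 19, 27), (110, 79, 29), (143, 34, 30), (11, 168, 140), (12, 173, 149), (12, 172, 144)]
420 [(12, 169, 142), (12, 174, 151), (9, 70, 76), (132, 44, 29), (94, 70, 29), (128, 35, 29), (66, 46, 28), (138, 41, 31), (78, 44, 29), (103, 88, 26), (13, 180, 139), (13, 171, 139)]
424 [(12, 174, 142), (11, 169, 142), (11, 117, 98), (150, 26, 30), (70, 29, 26), (90, 9, 30), (150, 17, 30), (90, 89, 23), (110, 26, 29), (72, 39, 33), (45, 29, 35), (13, 166, 121)]
428 [(13, 178, 135), (12, 173, 136), (12, 147, 109), (95, 29, 53), (130, 26, 29), (120, 20, 38), (96, 19, 67), (90, 24, 85), (97, 26, 89), (99, 28, 92), (96, 28, 91), (13, 182, 77)]
432 [(12, 174, 132), (13, 166, 134), (13, 162, 132), (81, 34, 53), (100, 27, 86), (95, 30, 93), (100, 25, 91), (100, 34, 89), (90, 23, 88), (95, 30, 92), (90, 23, 89), (12, 170, 81)]
440 [(12, 165, 145), (13, 174, 138), (13, 171, 139), (99, 27, 94), (84, 14, 92), (102, 27, 94), (90, 23, 88), (99, 20, 91), (90, 21, 87), (0, 10, 75), (13, 181, 134), (13, 174, 132)]
```

Request:
arm_command(steps=[0,-0.15,-0.3,0,1.5,-0.15,-0.3,0,3,-0.15,-0.3,0,4.5,-0.1,-0.3,0,6,-0.1,-0.3,0,7.2,-0.1,-0.3,0,7.7,-0.1,-0.3,0,7.7,-0.1,-0.3,0])

```text
time_s: 32.5
position: [0.6556, 0.1252, 0.2207]
eef_rot: [[-0.064, 0.998, -0.0], [0.998, 0.064, -0.0], [0.0, -0.0, -1.0]]
ft_force: [0.5, -0.1, -3.6]
opening: 0.0615
gripper_force: 57.2
```

Request:
arm_command(steps=[0,0,-0.7,0,0,0,-1.4,0,0,0,-2,0,0,0,-2.2,0,0,0,-2.4,0,0,0,-2.4,0])

```text
time_s: 33.25
position: [0.6556, 0.1253, 0.1972]
eef_rot: [[-0.064, 0.998, 0.001], [0.998, 0.064, 0.0], [0.0, 0.001, -1.0]]
ft_force: [-0.3, 0.2, -2.5]
opening: 0.062
gripper_force: 57.2
```

```bash
python3 - <<'E'
from h import *
w=grab('wrist');p=r.sense();print(p['position'],p['opening'],p['ft_force'])
hs=cv2.cvtColor(w['color'],cv2.COLOR_RGB2HSV)
mk=(hs[...,1]<40)&(hs[...,2]>170)
for row in range(120,270,15):
    x=np.where(mk[row,260:380])[0]+260; print(row,len(x),x.mean().round(1) if len(x) else '')
for col in(220,260,290,360,400,440):
    c=hs[120:280,col]; m=np.where((c[:,1]<90)&(c[:,0]>60)&(c[:,2]>60))[0]+120; print(col,(m.min(),m.max(),len(m)) if len(m) else None)
E
```

```text
[0.65568466 0.12527497 0.19718019] 0.061648821795065006 [-0.08668168  0.12933735 -2.48823682]
120 0 
135 16 325.5
150 29 325.0
165 27 325.0
180 26 324.5
195 26 323.5
210 27 323.0
225 25 322.0
240 26 321.5
255 25 321.0
220 (np.int64(185), np.int64(228), 44)
260 (np.int64(180), np.int64(218), 39)
290 (np.int64(181), np.int64(221), 41)
360 (np.int64(185), np.int64(223), 39)
400 (np.int64(187), np.int64(225), 39)
440 (np.int64(189), np.int64(226), 38)
```

Request:
arm_command(steps=[0,0,-0.15,0,0,0,-0.25,0])

```text
time_s: 33.55
position: [0.6559, 0.1252, 0.1962]
eef_rot: [[-0.064, 0.998, 0.002], [0.998, 0.064, 0.0], [-0.0, 0.002, -1.0]]
ft_force: [-4.1, -1.5, 8.9]
opening: 0.0619
gripper_force: 57.6
```

Request:
arm_command(steps=[0,0,0,0,0,0,0,0,0,0,0,0,0,0,0,0,0,0,0,0,0,0,0,0], claw=8.5)

```text
time_s: 34.3
position: [0.6555, 0.1253, 0.1942]
eef_rot: [[-0.064, 0.998, -0.0], [0.998, 0.064, -0.0], [0.0, -0.0, -1.0]]
ft_force: [0.8, -0.8, 0.2]
opening: 0.0849
gripper_force: 0.0
```

Request:
arm_command(steps=[0,0,2,0,0,0,5,0,0,0,9,0,0,0,13,0,-3,0,15,0,-8,0,15,0,-14,0,15,0,-20,0,15,0,-24,0,15,0,-24,0,15,0])

```text
time_s: 35.55
position: [0.4132, 0.1256, 0.3453]
eef_rot: [[-0.065, 0.998, 0.002], [0.998, 0.065, 0.0], [-0.0, 0.002, -1.0]]
ft_force: [-0.3, -0.7, 0.6]
opening: 0.0847
gripper_force: 0.0
```

Request:
arm_command(steps=[0,0,0,0,0,0,0,0,0,0,0,0,0,0,0,0,0,0,0,0,0,0,0,0,0,0,0,0,0,0,0,0,0,0,0,0,0,0,0,0])

```text
time_s: 36.8
position: [0.4155, 0.1253, 0.3443]
eef_rot: [[-0.064, 0.998, 0.0], [0.998, 0.064, 0.0], [0.0, 0.0, -1.0]]
ft_force: [-0.3, -0.3, -0.1]
opening: 0.0845
gripper_force: 0.0
```

```bash
python3 - <<'E'
from h import *
for i in range(2):
    s=grab('side');t=grab('top')
    print('side',white(s,(200,120,420,400)));print('top',white(t,(140,130,500,300)))
H=[(.656,.175,.183),(.663,-.163,.183)]
print(proj(s,H).round(0).tolist(),proj(t,H).round(0).tolist(),'brush top',proj(t,[(.461,-.3235,.206)]).round(0),proj(s,[(.461,-.3235,.206)]).round(0))
for n,f,c in(('t',t,(470,255,500,285)),('s',s,(380,160,420,200))):
    hs=cv2.cvtColor(f['color'],cv2.COLOR_RGB2HSV)[c[1]:c[3],c[0]:c[2]]; y,x=np.where((hs[...,1]>50)&(hs[...,1]<135)&(hs[...,2]>130)); print(n,len(x),x.mean()+c[0],y.mean()+c[1])
w=grab('wrist'); print(white(w,(0,0,640,300),100))
E
```

```text
side [([200, 120, 28, 17, 256], [209.2, 125.4]), ([352, 170, 20, 25, 337], [360.8, 183.0]), ([377, 194, 31, 39, 601], [391.4, 217.4]), ([226, 226, 36, 41, 821], [243.1, 245.8]), ([241, 384, 15, 14, 95], [248.0, 390.7]), ([371, 386, 41, 14, 366], [388.4, 394.2])]
top [([229, 159, 58, 34, 1226], [259.7, 175.7]), ([384, 159, 60, 35, 1369], [414.5, 176.4]), ([478, 180, 22, 32, 374], [489.5, 195.8]), ([437, 250, 40, 41, 1067], [455.7, 270.1])]
side [([200, 120, 28, 17, 256], [209.2, 125.4]), ([352, 170, 20, 25, 336], [360.7, 182.9]), ([377, 194, 31, 39, 605], [391.4, 217.6]), ([226, 226, 36, 41, 827], [243.1, 245.8]), ([241, 384, 15, 14, 94], [248.0, 390.7]), ([371, 386, 41, 14, 366], [388.4, 394.2])]
top [([229, 159, 58, 34, 1223], [259.8, 175.7]), ([384, 159, 60, 35, 1368], [414.4, 176.4]), ([478, 180, 22, 33, 374], [489.5, 195.8]), ([437, 250, 40, 41, 1067], [455.7, 270.1])]
[[237.0, 239.0], [314.0, 178.0]] [[247.0, 170.0], [406.0, 171.0]] brush top [[484. 268.]] [[399. 173.]]
t 135 482.43703703703704 266.97777777777776
s 123 396.9024390243902 178.6747967479675
[([0, 0, 98, 121, 10194], [43.0, 60.9]), ([527, 132, 113, 126, 8068], [576.4, 194.8])]
```

```bash
python3 -c "
from cell import r
print(r.finish_job())"
```

```text
the job is handed in; nothing more can be done
None
```

The job is handed in, and no verdict came back: I brushed the tall and mid mugs (no short mug was there), hung both still on the rack's end hooks and put the brush back in its pot, but I viewed 16 pictures, over the limit of 14.

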